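Change the punch of the disc cutter

TASK

The wide punch used last still stands in the disc cutter and blocks the slot for the sheet metal: put it back, fully down, in its own hole in the wooden storage blocks and let go of it. Then take the medium punch out of its block, carry it over the pliers rail and finish while still holding it upright and centred about a centimetre above its matching hole in the cutter, so that I can slide the sheet in under it; it must not touch the cutter. Leave everything else on the bench undisturbed.

Things in the scene. Friction and masses are not known exactly. Their poses are not given: they have to be found in the camera images.
- punch_wide: plain steel punch, an upright cylinder 28 mm in diameter and 75 mm long with a slightly chamfered foot; origin at the centre of its underside, z up along its axis, the top is at z = 75 mm. The widest of the three. At the start it stands in the cutter's wide hole with its foot on the base plate, 24 mm below the top of the guide plate, so 51 mm stand out. About 0.35 kg.
- punch_mid: plain steel punch, an upright cylinder 20 mm in diameter and 75 mm long with a slightly chamfered foot; origin at the centre of its underside, z up along its axis, the top is at z = 75 mm. The middle one of the three. At the start it stands 25 mm deep in the hole of its wooden block, so 50 mm stand out. About 0.18 kg.
- punch_small: plain steel punch, an upright cylinder 12 mm in diameter and 75 mm long with a slightly chamfered foot; origin at the centre of its underside, z up along its axis, the top is at z = 75 mm. The thinnest of the three; it stands 25 mm deep in its own wooden block and stays there.
- block_wide_hole0 (a point): centre of the mouth of the hole in a plain wooden block, 66 x 66 x 35 mm, fixed on the dark storage board (block top 45 mm above the bench); the hole is 31 mm across and 25 mm deep with a flat floor. Empty at the start: the home of the wide punch. The four blocks stand in a square, 100 mm from centre to centre, in any order.
- block_mid_hole0 (a point): centre of the mouth of the hole in a plain wooden block, 66 x 66 x 35 mm, fixed on the dark storage board (block top 45 mm above the bench); the hole is 23 mm across and 25 mm deep with a flat floor. The medium punch stands in it at the start.
- block_fine_hole0 (a point): centre of the mouth of the hole in a plain wooden block, 66 x 66 x 35 mm, fixed on the dark storage board (block top 45 mm above the bench); the hole is 11 mm across and 25 mm deep with a flat floor. Empty throughout: its punch, finer than any on the bench, is away.
- cutter: fixed steel disc cutter, 120 x 100 mm and 54 mm high: dark base plate 30 mm thick, a 4 mm slot for the sheet, and a 20 mm bright guide plate with four vertical through holes of 28, 20, 12 and 8 mm nominal size; origin at the centre of its underside, x along its 120 mm side, z up. The wide hole is at (-34, 0) mm, the medium one at (14, 24) mm.
- cutter_mid_hole (a point): centre of the mouth (level with the guide plate's top, 54 mm above the bench) of the cutter's medium hole, 21.5 mm across; z up. The medium punch belongs above this one at the end.
- cutter_wide_hole (a point): centre of the mouth (level with the guide plate's top, 54 mm above the bench) of the cutter's wide hole, 29.5 mm across; z up. The wide punch stands in it at the start.
- rail: fixed wooden pliers rail between the cutter and the storage blocks, an upright board with five pliers astride it, 440 mm long (its x), 64 mm wide (its y), 126 mm high; origin at the centre of its underside, z up.
- cup: loose copper cup, 48 mm across, 45 mm high, standing beside the cutter; origin at the centre of its underside. Leave alone.
- jar: loose amber glass jar with a black cap, 52 mm across, 75 mm high; origin at the centre of its underside. Leave alone.
- hammer: loose hammer, 240 mm long, lying on the far side of the cutter from the pliers rail; origin at mid length, under it. Leave alone.
- brush: loose brush, 170 mm long, lying between the robot and the storage blocks. Leave alone.
- spool: loose yellow spool, 48 mm across, 35 mm high; origin at the centre of its underside. Leave alone.
- screwdriver: loose screwdriver, 160 mm long, lying between the robot and the cutter. Leave alone.
Not all that is in view belongs to the job. What is shaped like the punch_wide but green is not meant.

How it is judged (in metres and radians):
On the way, in this order (a step that is already met when the one before it is completed fails the run):
1. the wide punch stands fully down in its own block and is let go (horizontal distance between punch_wide and block_wide_hole0 below 0.006 m and z of punch_wide in the frame of block_wide_hole0 below -0.019 m and angle between punch_wide's own z axis and vertical below 0.15 rad and contact force between punch_wide and the fingers below 0.1 N), for 0.2 s.
2. the medium punch passes over the pliers rail (z of punch_mid in the frame of rail above 0.126 m and y of punch_mid in the frame of rail between -0.06 and 0.06 m and x of punch_mid in the frame of rail between -0.23 and 0.23 m), for 0.02 s.
At the end, for the whole second after the job is handed in: Wide punch released, upright, at least 19 mm down its block's hole, within 6 mm of its axis. Medium punch held still, foot 3 to 20 mm above the guide plate, within 5 mm of the medium hole's axis, tilt under 0.09 rad, not touching the cutter. Other loose things within 20 mm of their starts (all of step 1 and horizontal distance between punch_mid and cutter_mid_hole below 0.005 m and z of punch_mid in the frame of cutter_mid_hole between 0.003 and 0.02 m and angle between punch_mid's own z axis and vertical below 0.09 rad and linear speed of each of punch_mid, punch_wide below 0.01 m/s and contact force between punch_mid and the fingers above 1 N and contact force between punch_mid and cutter below 0.1 N and distance of each of punch_small, cup, jar, hammer, brush, spool, screwdriver from where it was at the start of the episode below 0.02 m); the arm keeps its last pose, push and grip.
It fails at once if the medium punch touches the cutter (contact force between punch_mid and cutter above 0.5 N).
It fails at once if the small punch, cup, jar, hammer, brush, spool or screwdriver is moved more than 20 mm (distance of any of punch_small, cup, jar, hammer, brush, spool, screwdriver from where it was at the start of the episode above 0.02 m).
It also fails if it takes over 70 s, if anything falls off the work surface, if the arm or the gripper's body presses on something with over 40 N, if the wrist force passes 120 N, or if a joint passes its speed limit or range.

ROBOT

A 6-joint arm with a two-finger parallel gripper is mounted at the origin on the work surface. World frame = base frame: x ahead of the robot, y to its left, z up, the work surface at z = 0. Lengths are in mm, angles in rad, forces in N, time in s.
With the tool pointing down it reaches from about 350 to 775 mm from the base axis. Payload 7.3 kg.
Tool frame: the origin (TCP) lies midway between the tips of the shut fingers; the grasp point (between the pads) lies 19 mm behind it; z points along the fingers, y is the line along which they close (so a half turn about z gives the same grasp; the last joint's range is limited). The gripper opens to 92 mm and grips with 3 to 60 N. Pads are 19 mm wide; open, the fingers measure 130 mm over their backs; the gripper's body (75 mm by 190 mm) begins 47 mm behind the grasp point.
Start: joints at [1.023, 0.342, 1.524, -0, 1.275, -0.146], TCP at [205.302, 483.214, 226.741] pointing down, gripper open.
Joint ranges: [-2.53, 2.53], [-0.77, 2.02], [0.04, 2.7], [-1, 4.14], [0.28, 2.66], [-3.11, 3.11]. Speed limits (rad/s): [2.57, 2.57, 3.14, 3.14, 3.14, 3.14].

INTERFACE

Orientations are given as [roll, pitch, yaw] about the fixed x, y, z axes, in that order (R = Rz(yaw) Ry(pitch) Rx(roll)).
In Python, from plant import bot gives the robot as it stands.
- The arm moves only by the tool servo_tool, never from a script. Its argument "deltas" is a list of rows, each a list of 2 entries, a list of its own where there are three numbers: the shift along the tool's x, y, z in m, then the turn, a rotation vector about the tool's x, y, z in degrees. A call has 1 to 20 rows; each row shifts and turns the commanded pose from where the row before left it, along the tool's axes as they then stand; what a row does not reach is not made up. A row lasts 1/8 s, in which the tool goes at most 62.5 mm and 10.7 degrees, less where a joint would pass 70% of its speed; a pose out of reach is approached as far as the arm can. A call with a gripper value outside its range is refused whole. "fingers" is the opening, from 0 (shut) to 1 (fully open), set as the call begins (left out, the last holds). The fingers move at their own pace and stop on an object; the grip force is fixed at half the most. Time passes only in rows, so rows that do not move let the fingers close. It gives the time, the measured TCP pose, the force, the opening and the grip force at its end, in the units of the state.
- bot.get_obs(): the state, without advancing time (a new reading comes with each control period).
- bot.capture(name): name is "scene" or "top" or "wrist"; returns the picture (480x640x3 uint8, red, green, blue); there is no depth.
- bot.camera_model(name): a dict with "mtx" (3x3 intrinsics, pixels), "xyz" and "rotation" of the camera in the world. Camera axes: x right, y down, z forward; pixel columns grow to the right and rows downward; lengths in mm; the calibration is good to about 2 mm. A picture is of the moment at which its call begins: read the wrist's pose just before it. camera_model takes no time and is no camera call; for the wrist camera it gives the pose at the moment of the call.
- bot.close_job(): hands the job in; it is judged then, once.
The state is a dict: "time": time; "joint_positions": joint angles; "dq": joint speeds; "tau": joint torques, N m; "tool_pos": TCP position; "tcp_rot": TCP orientation; "contact_force": force on the tool from outside, world axes, zero at the start; "moment": the same for the moment, N m; "grip_width": finger opening in mm; "finger_force": force on a finger pad.
Only numpy, scipy, OpenCV 4.12 (cv2) and the standard library are available. Lean on these libraries where they do the work, as an engineer would, in place of code of your own. Each camera call takes 0.05 s, during which the arm holds its last target. There are 200 camera calls.

## Working session

There is one attempt and no reset: what is moved stays moved. The work goes in short steps, Python scripts to look and compute and a tool call to move; the robot and the scene stay as the last step left them, time stands still between calls to the robot, and variables do not carry over. Pictures are saved under pics/ and viewed, at most 10 in all, crops included, and the job is handed in when it is done.

Besides the shell and the picture viewer there is one more tool, called after "Request:" as a command line: name --argument value ..., lists and objects as JSON in quotes. servo_tool: Moves the arm, as the interface text tells. Its arguments: {"type":"object","properties":{"deltas":{"type":"array"},"fingers":{"type":"number"}},"required":["deltas"]}

```bash
ls; mkdir -p pics; python3 - <<'E'
from plant import bot
import cv2,numpy as np
print(bot.get_obs())
for n in ["scene","top"]:
    cv2.imwrite(f"pics/{n}0.png",bot.capture(n)[:,:,::-1]); m=bot.camera_model(n); print(n,m)
E
```

```text
pics
{'time': 0.0, 'joint_positions': array([ 1.02298356e+00,  3.42718762e-01,  1.52502125e+00, -4.28704036e-05,
        1.27542173e+00, -1.46021566e-01]), 'dq': array([ 0.00129082, -0.001247  , -0.00034124,  0.00011812, -0.00078641,
        0.00089287]), 'tau': array([ 1.96549387e-03, -4.31246102e+01, -2.44228971e+01,  7.20012467e-02,
        5.57217922e-02, -9.72514545e-05]), 'tool_pos': array([205.09209254, 482.82787064, 226.04555477]), 'tcp_rot': array([-3.14003430e+00, -1.87749824e-04,  2.73981382e+00]), 'contact_force': array([ 0.17005237, -1.0494662 ,  0.98354021]), 'moment': array([-0.00437456, -0.02285692, -0.03206379]), 'finger_force': 0.0, 'grip_width': 92.02852127832696}
scene {'mtx': array([[584.74524429,   0.        , 318.46255241],
       [  0.        , 584.74524429, 237.66537739],
       [  0.        ,   0.        ,   1.        ]]), 'xyz': array([1337.09416521,   -9.02755129,  893.15059979]), 'rotation': array([-2.36850411e+00, -2.27430260e-03,  1.66477065e+00])}
top {'mtx': array([[535.94443769,   0.        , 325.24920298],
       [  0.        , 535.94443769, 241.90080381],
       [  0.        ,   0.        ,   1.        ]]), 'xyz': array([ 334.86149416, -109.43988704, 1398.60340144]), 'rotation': array([-2.97996984,  0.01254935, -1.56825208])}
```

View pics/scene0.png

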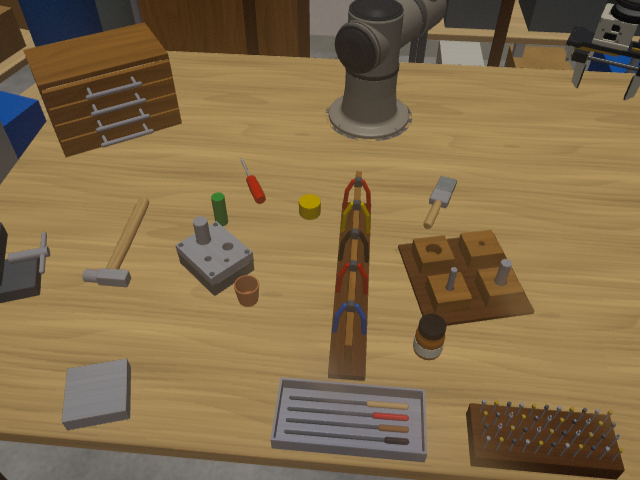

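View pics/top0.png

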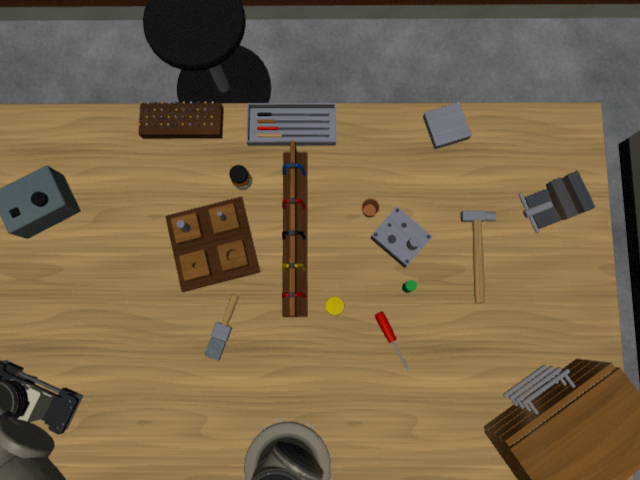

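The scene picture shows the cutter at (215,255). The grey wide punch stands in it at (202,230), and the green cylinder beside it at (220,208) is the look-alike, so I'll ignore that one. The blocks are:
- **Empty large hole:** (433,250)
- **Empty fine hole:** (482,243)
- **Thin punch:** (450,285)
- **Thicker, medium punch:** (502,275)

Next I'll enlarge the top view to confirm this.

```bash
python3 - <<'E'
import cv2,numpy as np
a=cv2.imread("pics/top0.png"); s=cv2.imread("pics/scene0.png")
def c(i,x,y,w,h,k): return cv2.resize(i[y:y+h,x:x+w],(w*k,h*k),interpolation=cv2.INTER_CUBIC)
T=np.hstack([c(a,160,195,100,100,4),c(a,350,195,100,100,4)])
cv2.imwrite("pics/c1.png",T)
E
```

```text
(no output)
```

View pics/c1.png

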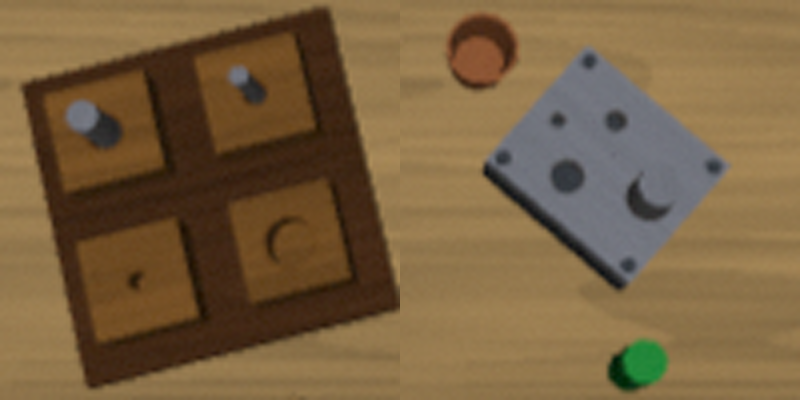

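The crop confirms the picture. The grey wide punch is in the cutter's large hole with its top at top-view px (413,243), and the green one at (410,287) is standing on the bench. The empty wide-hole block is at px (233,255), the medium punch at (180,224), the thin one at (220,214) and the medium cutter hole at (392,239). Now I'll turn these into positions.

```bash
cat > h.py <<'E'
import numpy as np,cv2
from scipy.spatial.transform import Rotation as R
from plant import bot
def ray(cam,px,z):
    m=cam if isinstance(cam,dict) else bot.camera_model(cam)
    px=np.atleast_2d(px).astype(float)
    d=np.c_[px,np.ones(len(px))]@np.linalg.inv(m["mtx"]).T@R.from_euler("xyz",m["rotation"]).as_matrix().T
    return (m["xyz"]+d*((z-m["xyz"][2])/d[:,2:]))[:,:2]
def fit(L,W):  # 2D rigid fit W = Rot L + t
    L=np.array(L,float);W=np.array(W);a=L-L.mean(0);b=W-W.mean(0)
    th=np.arctan2((a[:,0]*b[:,1]-a[:,1]*b[:,0]).sum(),(a*b).sum())
    M=np.array([[np.cos(th),-np.sin(th)],[np.sin(th),np.cos(th)]]);t=W.mean(0)-M@L.mean(0)
    return th,t,M,np.linalg.norm(L@M.T+t-W,axis=1)
E
python3 - <<'E'
from h import *
np.set_printoptions(precision=1,suppress=True)
B=lambda l:np.array(l)/4+[160,195]-.375
C=lambda l:(np.array(l)-[400,0])/4+[350,195]-.375
bl=dict(mid=[(44,96),(147,70),(167,166),(63,192)],small=[(195,58),(297,32),(318,130),(215,155)],fine=[(77,242),(181,216),(201,318),(97,343)],wide=[(230,207),(333,180),(353,280),(250,304)])
pts=[]
for k,v in bl.items():
    w=ray("top",B(v),45);pts.append(w.mean(0));print(k,w.mean(0))
# block grid: mid TL, small TR, fine BL, wide BR in image ; image up=+x, left=+y
th,t,M,e=fit([(50,50),(50,-50),(-50,50),(-50,-50)],pts);print("blocks",th,t,e)
print("mid/wide fit",M@[50,50]+t,M@[-50,-50]+t)
print("mid top",ray("top",B([(82,114)]),95),"small top",ray("top",B([(238,77)]),95))
w=ray("top",C([(588,48),(485,165),(622,287),(728,165)]),54);print("cutter corners",w,w.mean(0),np.linalg.norm(w-np.roll(w,1,0),axis=1))
h=ray("top",C([(568,176),(650,194)]),54);print("holes mid,wide~",h,"wide punch top",ray("top",C([(659,185)]),105))
c0=w.mean(0);u=h[1]-c0
for k in range(4):
    for off in [0]:
        L=np.array([(-60,-50),(60,-50),(60,50),(-60,50)]);
        th,t,M,e=fit(L,np.roll(w,k,0)); print(k,th,t,e.max(),"mid",M@[14,24]+t,"wide",M@[-34,0]+t)
print("rail",ray("top",[(282,153),(308,153),(308,317),(282,317)],0), "green",ray("top",C([(645,360)]),75),"cup",ray("top",C([(482,50)]),45),"jar",ray("top",[239,174],75))
E
```

```text
mid [593.4 267.5]
small [617.9 170.7]
fine [497.  241.7]
wide [520.8 145. ]
blocks 0.2529146488944168 [557.3 206.2] [0.5 0.5 0.7 0.7]
mid/wide fit [593.2 267.2] [521.4 145.3]
mid top [[594.5 268.6]] small top [[618.  172.1]]
cutter corners [[ 645.8 -274.9]
 [ 569.7 -208.1]
 [ 491.7 -293.4]
 [ 569.7 -362.2]] [ 569.2 -284.6] [115.9 101.4 115.6 104.1]
holes mid,wide~ [[ 562.6 -260.6]
 [ 551.  -312.4]] wide punch top [[ 548.4 -310.3]]
0 2.4165145750092707 [ 569.2 -284.6] 12.196585357213195 mid [ 542.8 -293.3] wide [ 594.7 -307.2]
1 0.8450913254282674 [ 569.2 -284.6] 2.9864812522693827 mid [ 560.6 -258.2] wide [ 546.7 -310.1]
2 -0.7250780785805226 [ 569.2 -284.6] 12.196585357213195 mid [ 595.6 -276. ] wide [ 543.8 -262.1]
3 -2.296501328161526 [ 569.2 -284.6] 2.9864812522693827 mid [ 577.9 -311. ] wide [ 591.8 -259.2]
rail [[807.9  27. ]
 [807.8 -43.8]
 [366.1 -47.2]
 [365.9  20.1]] green [[ 444.  -303.7]] cup [[ 646.6 -207.6]] jar [[726.7 129. ]]
```

Request:
servo_tool --deltas '[[[0, 0, 0], [0, 0, -7.67]], [[0, 0, 0], [0, 0, -7.67]], [[0, 0, 0], [0, 0, -7.68]], [[0, 0, 0], [0, 0, 0]], [[-0.025, -0.035, 0], [0, 0, 0]], [[-0.025, -0.035, 0], [0, 0, 0]], [[-0.025, -0.035, 0], [0, 0, 0]], [[-0.025, -0.035, 0], [0, 0, 0]], [[-0.025, -0.035, 0], [0, 0, 0]], [[-0.025, -0.035, 0], [0, 0, 0]], [[-0.025, -0.035, 0], [0, 0, 0]], [[-0.025, -0.035, 0], [0, 0, 0]], [[-0.025, -0.035, 0], [0, 0, 0]], [[-0.025, -0.035, 0], [0, 0, 0]], [[-0.025, -0.035, 0], [0, 0, 0]], [[0, 0, 0], [0, 0, 0]], [[0, 0, 0], [0, 0, 0]]]' --fingers 1

```text
time: 2.22
tool_pos: [479.8, 98.5, 226.5]
tcp_rot: [3.141, -0.001, 3.139]
contact_force: [0.5, -0.1, 0.1]
grip_width: 92.0
finger_force: 0.0
```

Request:
servo_tool --deltas '[[[-0.02, 0.02, 0], [0, 0, 0]], [[-0.021, 0.026, 0], [0, 0, 0]], [[0, 0, 0], [0, 0, 0]], [[0, 0, 0], [0, 0, 0]]]'

```text
time: 2.72
tool_pos: [520.3, 144.8, 226.5]
tcp_rot: [-3.141, -0.001, -3.141]
contact_force: [-0.4, -0.6, -0.7]
grip_width: 91.8
finger_force: 0.0
```

```bash
python3 - <<'E'
from h import *
import pickle
o=bot.get_obs();m=bot.camera_model("wrist");print(o["tool_pos"],m)
im=bot.capture("wrist");cv2.imwrite("pics/w1.png",im[:,:,::-1]);pickle.dump(m,open("w1.pkl","wb"))
E
```

```text
[520.27344788 144.81462768 226.53954933] {'mtx': array([[347.20251514,   0.        , 313.24424054],
       [  0.        , 347.20251514, 241.18933246],
       [  0.        ,   0.        ,   1.        ]]), 'xyz': array([453.32222247, 145.59054099, 384.7515594 ]), 'rotation': array([ 2.88894824e+00, -6.47322297e-04,  1.57244633e+00])}
```

View pics/w1.png

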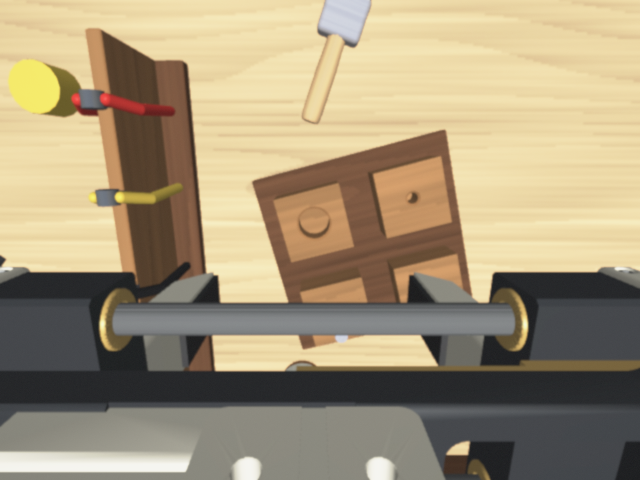

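Request:
servo_tool --deltas '[[[-0.003, -0.035, 0], [0, 0, 0]], [[-0.003, -0.035, 0], [0, 0, 0]], [[-0.003, -0.035, 0], [0, 0, 0]], [[-0.003, -0.035, 0], [0, 0, 0]], [[-0.003, -0.035, 0], [0, 0, 0]], [[-0.003, -0.035, 0], [0, 0, 0]], [[-0.003, -0.035, 0], [0, 0, 0]], [[-0.003, -0.035, 0], [0, 0, 0]], [[-0.003, -0.035, 0], [0, 0, 0]], [[0, -0.035, 0], [0, 0, 0]], [[0, -0.035, 0], [0, 0, 0]], [[0, -0.035, 0], [0, 0, 0]], [[0, -0.035, 0], [0, 0, 0]], [[0, 0, 0], [0, 0, 0]], [[0, 0, 0], [0, 0, 0]]]'

```text
time: 4.65
tool_pos: [547.8, -310.3, 226.8]
tcp_rot: [3.141, -0.0, 3.141]
contact_force: [-0.5, 1.6, 1.0]
grip_width: 91.7
finger_force: 0.0
```

```bash
python3 - <<'E'
from h import *
import pickle
o=bot.get_obs();m=bot.camera_model("wrist");print(o["tool_pos"],m)
im=bot.capture("wrist");cv2.imwrite("pics/w2.png",im[:,:,::-1]);pickle.dump(m,open("w2.pkl","wb"))
E
```

```text
[ 547.77911258 -310.25480291  226.75655671] {'mtx': array([[347.20251514,   0.        , 313.24424054],
       [  0.        , 347.20251514, 241.18933246],
       [  0.        ,   0.        ,   1.        ]]), 'xyz': array([ 480.70286441, -309.51102938,  384.88911396]), 'rotation': array([ 2.88827911e+00, -1.62852763e-03,  1.57076548e+00])}
```

View pics/w2.png

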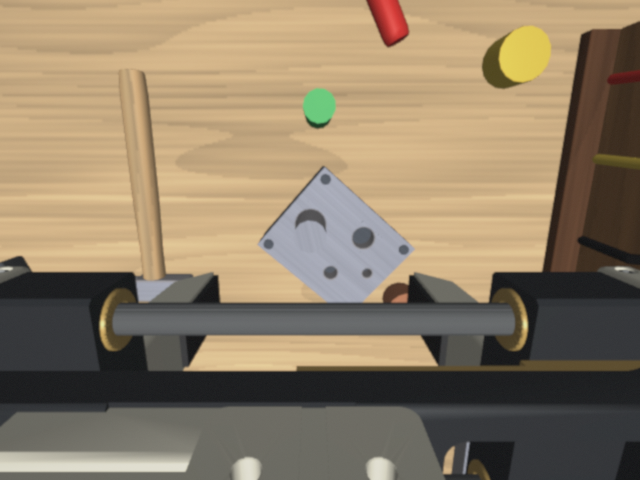

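The first wrist view shows the wide hole at (314,221) and the fine hole at (412,197). The second shows the medium cutter hole at (363,237), the wide hole near (311,223) with the punch in it, and plate corners at (324,167), (259,244) and (413,248). I'll refine both positions numerically.

```bash
python3 - <<'E'
from h import *
import pickle
np.set_printoptions(precision=1,suppress=True)
m1,m2=[pickle.load(open(f"w{i}.pkl","rb")) for i in (1,2)]
print("wide hole",ray(m1,[314,221],45),"fine",ray(m1,[412.3,197],45))
print("wide corners",ray(m1,[(275,199),(340,183),(354,244),(290,262)],45).mean(0))
print("mid hole",ray(m2,[363,237.5],54),"8/12 holes",ray(m2,[(367,272.5),(330.5,272)],54))
w=ray(m2,[(324,167),(259,244),(413,248)],54);print(w)
th,t,M,e=fit([(-60,-50),(-60,50),(60,-50)],w[[0,2,1]]);print(th,e)
for L in ([(-60,-50),(60,-50),(-60,50)],[(-60,-50),(-60,50),(60,-50)]):
    th,t,M,e=fit(L,w); print(th,t,e,M@[14,24]+t,M@[-34,0]+t)
g=[cv2.imread(f"pics/w{i}.png") for i in (1,2)]
c=lambda i,x,y,s,k:cv2.resize(i[y:y+s,x:x+s],None,fx=k,fy=k,interpolation=cv2.INTER_CUBIC)
cv2.imwrite("pics/c2.png",np.hstack([c(g[0],274,181,80,5),c(g[1],290,190,80,5)])) # 400 each
E
```

```text
wide hole [[520.3 146.7]] fine [[496.2 242.8]]
wide corners [522.1 147.4]
mid hole [[ 562.6 -260.1]] 8/12 holes [[ 599.  -254.8]
 [ 598.4 -291.6]]
[[ 494.9 -298.9]
 [ 569.2 -362.5]
 [ 573.4 -210.2]]
-0.8100699623392369 [14.4  8.7 11.8]
-0.8100699623392368 [ 571.7 -293.5] [14.4 11.8  8.7] [ 598.7 -287.1] [ 548.2 -268.9]
2.0599842148475647 [ 521.7 -280.7] [99.8 63.7 36.2] [ 493.9 -279.6] [ 537.7 -310.7]
```

View pics/c2.png

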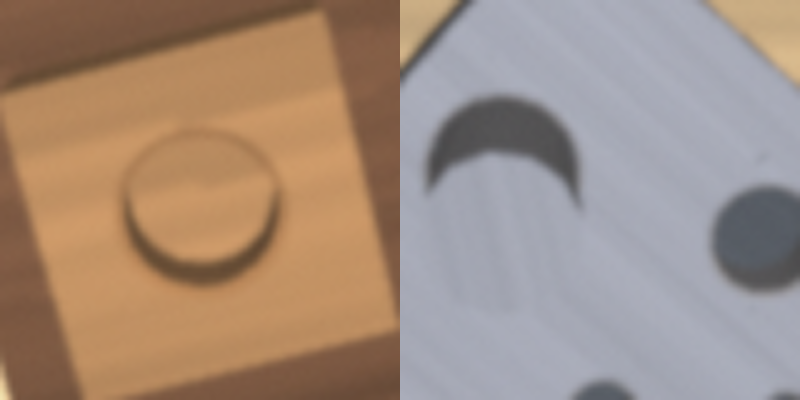

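The crop shows the block's wide hole centred at crop (202,206), the cutter's wide hole at about (503,171) with the punch top leaning off it at about (503,235), and the medium hole at (768,240).

```bash
python3 - <<'E'
from h import *
import pickle
np.set_printoptions(precision=1,suppress=True)
m1,m2=[pickle.load(open(f"w{i}.pkl","rb")) for i in (1,2)]
print("wide block",ray(m1,[314,221.8],45),"cut mid",ray(m2,[363.2,237.6],54),"cut wide",ray(m2,[310.2,223.8],54),"punch top",ray(m2,[310.2,236.6],105))
h=ray(m2,[[363.2,237.6],[310.2,223.8]],54);th,t,M,e=fit([(14,24),(-34,0)],h);print(th,t,e)
print(bot.get_obs()["tool_pos"])
E
```

```text
wide block [[521.1 146.7]] cut mid [[ 562.7 -259.9]] cut wide [[ 548.9 -311.9]] punch top [[ 549.2 -311.6]]
0.8471265698928 [ 571.4 -286.4] [0.1 0.1]
[ 548.  -309.9  226.9]
```

Request:
servo_tool --deltas '[[[-0.001, -0.0015, 0.02], [0, 0, 0]], [[0, 0, 0.025], [0, 0, 0]], [[0, 0, 0.025], [0, 0, 0]], [[0, 0, 0.025], [0, 0, 0]], [[0, 0, 0.025], [0, 0, 0]], [[0, 0, 0.025], [0, 0, 0]], [[0, 0, 0.019], [0, 0, 0]], [[0, 0, 0], [0, 0, 0]], [[0, 0, 0], [0, 0, 0]], [[0, 0, 0], [0, 0, 0]]]'

```text
time: 5.95
tool_pos: [549.9, -312.4, 64.0]
tcp_rot: [-3.14, 0.002, -3.141]
contact_force: [-0.9, 0.1, 0.1]
grip_width: 91.8
finger_force: 0.0
```

Request:
servo_tool --deltas '[[[0, 0, 0], [0, 0, 0]], [[0, 0, 0], [0, 0, 0]], [[0, 0, 0], [0, 0, 0]], [[0, 0, 0], [0, 0, 0]], [[0, 0, 0], [0, 0, 0]], [[0, 0, 0], [0, 0, 0]], [[0, 0, 0], [0, 0, 0]], [[0, 0, 0], [0, 0, 0]]]' --fingers 0

```text
time: 6.95
tool_pos: [549.3, -312.4, 62.7]
tcp_rot: [-3.142, 0.0, -3.142]
contact_force: [-0.5, -0.1, -0.5]
grip_width: 27.5
finger_force: 30.0
```

Request:
servo_tool --deltas '[[[0, 0, -0.005], [0, 0, 0]], [[0, 0, -0.01], [0, 0, 0]], [[0, 0, -0.015], [0, 0, 0]], [[0, 0, -0.02], [0, 0, 0]], [[0, 0, -0.025], [0, 0, 0]], [[0, 0, -0.025], [0, 0, 0]], [[0, 0, -0.025], [0, 0, 0]], [[0, 0, -0.025], [0, 0, 0]], [[0, 0, -0.014], [0, 0, 0]], [[0, 0, 0], [0, 0, 0]]]'

```text
time: 8.2
tool_pos: [549.5, -312.3, 228.0]
tcp_rot: [-3.141, 0.002, -3.142]
contact_force: [1.3, -0.0, -3.3]
grip_width: 27.5
finger_force: 30.0
```

Request:
servo_tool --deltas '[[[0.001, -0.0, 0], [0, 0, 0]], [[0.003, 0.02, 0], [0, 0, 0]], [[0.003, 0.035, 0], [0, 0, 0]], [[0.003, 0.035, 0], [0, 0, 0]], [[0.003, 0.035, 0], [0, 0, 0]], [[0.003, 0.035, 0], [0, 0, 0]], [[0.003, 0.035, 0], [0, 0, 0]], [[0.003, 0.035, 0], [0, 0, 0]], [[0.003, 0.035, 0], [0, 0, 0]], [[0.003, 0.035, 0], [0, 0, 0]], [[0.003, 0.035, 0], [0, 0, 0]], [[0, 0.035, 0], [0, 0, 0]], [[0, 0.035, 0], [0, 0, 0]], [[0, 0.035, 0], [0, 0, 0]], [[0, 0.03, 0], [0, 0, 0]], [[0, 0.023, 0], [0, 0, 0]], [[0, 0, 0], [0, 0, 0]], [[0, 0, 0], [0, 0, 0]], [[0, 0, 0], [0, 0, 0]]]'

```text
time: 10.58
tool_pos: [518.3, 179.8, 226.5]
tcp_rot: [-3.141, -0.001, 3.141]
contact_force: [-0.3, -0.5, -3.5]
grip_width: 27.1
finger_force: 30.0
```

Request:
servo_tool --deltas '[[[-0.0014, -0.0165, 0], [0, 0, 0]], [[-0.0014, -0.0165, 0.005], [0, 0, 0]], [[0, 0, 0.025], [0, 0, 0]], [[0, 0, 0.025], [0, 0, 0]], [[0, 0, 0.025], [0, 0, 0]], [[0, 0, 0.025], [0, 0, 0]], [[0, 0, 0.02], [0, 0, 0]], [[0, 0, 0.015], [0, 0, 0]], [[0, 0, 0], [0, 0, 0]], [[0, 0, 0], [0, 0, 0]], [[0, 0, 0], [0, 0, 0]]]'

```text
time: 11.95
tool_pos: [521.7, 147.7, 87.6]
tcp_rot: [3.141, 0.002, -3.142]
contact_force: [-0.1, -0.0, -2.2]
grip_width: 27.4
finger_force: 30.0
```

```bash
python3 - <<'E'
from h import *
o=[];
m=bot.camera_model("wrist");print(m["xyz"],m["rotation"])
im=[]
for i in range(5): o.append(bot.get_obs()["tool_pos"]); im.append(bot.capture("wrist"))
print(np.mean(o,0))
a=cv2.cvtColor(im[-1],cv2.COLOR_RGB2BGR);cv2.imwrite("pics/w3.png",cv2.resize(a[140:400,200:440],None,fx=2.3,fy=2.3,interpolation=cv2.INTER_CUBIC))
E
```

```text
[454.29510436 148.51503989 245.61568249] [ 2.88621063e+00 -1.13939728e-03  1.57142144e+00]
[521.4742363  147.7789      87.37395776]
```

View pics/w3.png

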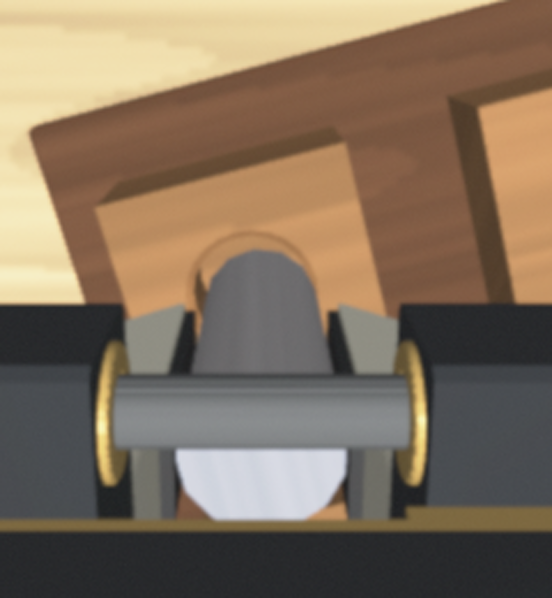

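The foot hovers just above the hole. Its axis is about 4 px to the right of the hole's centre, so I need roughly -1.8 mm in y. I'll check x numerically.

```bash
python3 - <<'E'
from h import *
np.set_printoptions(precision=1,suppress=True)
m=bot.camera_model("wrist")
f=lambda x,y:[200+x/2.3,140+y/2.3]
print("hole rim near edge -> centre",ray(m,f(250,232),45)+[15.5,0],"foot near edge -> centre",ray(m,f(260,249),54)+[14,0],ray(m,f(260,249),54)+[13,0])
print("hole L/R",ray(m,[f(186,285),f(318,285)],45))
E
```

```text
hole rim near edge -> centre [[521.3 146.1]] foot near edge -> centre [[521.8 148.7]] [[520.8 148.7]]
hole L/R [[520.2 129.2]
 [520.2 164. ]]
```

Request:
servo_tool --deltas '[[[0, -0.002, 0], [0, 0, 0]], [[0, 0, 0], [0, 0, 0]], [[0, 0, 0.004], [0, 0, 0]], [[0, 0, 0.004], [0, 0, 0]], [[0, 0, 0.003], [0, 0, 0]], [[0, 0, 0.003], [0, 0, 0]], [[0, 0, 0], [0, 0, 0]], [[0, 0, 0], [0, 0, 0]]]'

```text
time: 13.2
tool_pos: [521.2, 145.7, 72.7]
tcp_rot: [3.141, 0.0, 3.142]
contact_force: [0.2, -0.2, -3.5]
grip_width: 27.7
finger_force: 30.0
```

Request:
servo_tool --deltas '[[[0, 0, 0.004], [0, 0, 0]], [[0, 0, 0.004], [0, 0, 0]], [[0, 0, 0.004], [0, 0, 0]], [[0, 0, 0.004], [0, 0, 0]], [[0, 0, 0.002], [0, 0, 0]], [[0, 0, 0.001], [0, 0, 0]], [[0, 0, 0], [0, 0, 0]], [[0, 0, 0], [0, 0, 0]]]'

```text
time: 14.2
tool_pos: [521.2, 145.7, 53.7]
tcp_rot: [3.142, 0.0, 3.142]
contact_force: [1.7, 0.1, -3.5]
grip_width: 27.6
finger_force: 30.0
```

Request:
servo_tool --deltas '[[[0, 0, 0], [0, 0, 0]], [[0, 0, 0], [0, 0, 0]], [[0, 0, 0], [0, 0, 0]], [[0, 0, 0], [0, 0, 0]], [[0, 0, -0.005], [0, 0, 0]], [[0, 0, -0.015], [0, 0, 0]], [[0, 0, -0.025], [0, 0, 0]], [[0, 0, -0.035], [0, 0, 0]], [[0, 0, -0.035], [0, 0, 0]], [[0, 0, -0.035], [0, 0, 0]], [[0, 0, -0.023], [0, 0, 0]], [[-0.02, 0.033, 0], [0, 0, 0]], [[-0.02, 0.033, 0], [0, 0, 0]], [[-0.02, 0.033, 0], [0, 0, 0]], [[-0.0125, 0.0225, 0], [0, 0, 0]], [[0, 0, 0], [0, 0, 0]], [[0, 0, 0], [0, 0, 0]], [[0, 0, 0], [0, 0, 0]]]' --fingers 1

```text
time: 16.45
tool_pos: [593.3, 266.3, 227.4]
tcp_rot: [-3.142, 0.0, 3.141]
contact_force: [1.1, 0.1, -0.8]
grip_width: 91.8
finger_force: 0.0
```

```bash
python3 - <<'E'
from h import *
import pickle
m=bot.camera_model("wrist");print(m["xyz"],bot.get_obs()["tool_pos"]);pickle.dump(m,open("w4.pkl","wb"))
a=cv2.cvtColor(bot.capture("wrist"),cv2.COLOR_RGB2BGR);cv2.imwrite("pics/w4.png",cv2.resize(a[110:310,180:440],None,fx=3,fy=3,interpolation=cv2.INTER_CUBIC))
E
```

```text
[526.18328208 267.16422355 385.48501976] [593.34860536 266.26465748 227.37646925]
```

View pics/w4.png

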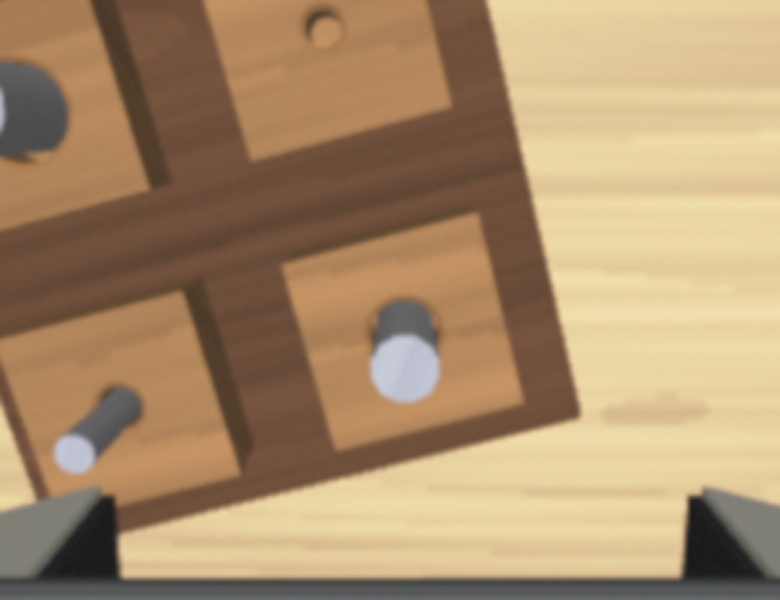

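The medium punch's top is centred at crop (405,368), the thin one's is at (75,453), and the wide punch stands in its block at the left.

```bash
python3 - <<'E'
from h import *
import pickle
m=pickle.load(open("w4.pkl","rb"))
print(ray(m,[180+405/3-.33,110+368/3-.33],95)-[0,.75])
E
```

```text
[[593.72214986 267.8564119 ]]
```

Request:
servo_tool --deltas '[[[-0.0004, 0.0015, 0.02], [0, 0, 0]], [[0, 0, 0.03], [0, 0, 0]], [[0, 0, 0.03], [0, 0, 0]], [[0, 0, 0.03], [0, 0, 0]], [[0, 0, 0.03], [0, 0, 0]], [[0, 0, 0.02], [0, 0, 0]], [[0, 0, 0.013], [0, 0, 0]], [[0, 0, 0], [0, 0, 0]], [[0, 0, 0], [0, 0, 0]]]'

```text
time: 17.62
tool_pos: [594.6, 268.8, 54.8]
tcp_rot: [3.141, 0.002, 3.141]
contact_force: [-0.2, 0.7, 0.4]
grip_width: 91.9
finger_force: 0.0
```

Request:
servo_tool --deltas '[[[0, 0, 0], [0, 0, 0]], [[0, 0, 0], [0, 0, 0]], [[0, 0, 0], [0, 0, 0]], [[0, 0, 0], [0, 0, 0]], [[0, 0, 0], [0, 0, 0]], [[0, 0, 0], [0, 0, 0]], [[0, 0, 0], [0, 0, 0]], [[0, 0, 0], [0, 0, 0]]]' --fingers 0

```text
time: 18.62
tool_pos: [594.0, 268.8, 53.8]
tcp_rot: [3.141, 0.0, 3.142]
contact_force: [0.0, 0.5, 0.9]
grip_width: 19.8
finger_force: 30.0
```

Request:
servo_tool --deltas '[[[0, 0, -0.005], [0, 0, 0]], [[0, 0, -0.01], [0, 0, 0]], [[0, 0, -0.015], [0, 0, 0]], [[0, 0, -0.025], [0, 0, 0]], [[0, 0, -0.03], [0, 0, 0]], [[0, 0, -0.03], [0, 0, 0]], [[0, 0, -0.03], [0, 0, 0]], [[0, 0, -0.02], [0, 0, 0]], [[0, 0, -0.01], [0, 0, 0]], [[0, 0, 0], [0, 0, 0]], [[0, 0, 0], [0, 0, 0]]]'

```text
time: 20.0
tool_pos: [593.5, 268.5, 227.7]
tcp_rot: [-3.141, -0.002, 3.142]
contact_force: [-0.3, -0.7, -2.4]
grip_width: 19.5
finger_force: 30.0
```

Request:
servo_tool --deltas '[[[0.0013, -0.0045, 0], [0, 0, 0]], [[0.002, -0.035, 0], [0, 0, 0]], [[0.002, -0.035, 0], [0, 0, 0]], [[0.002, -0.035, 0], [0, 0, 0]], [[0.002, -0.035, 0], [0, 0, 0]], [[0.002, -0.035, 0], [0, 0, 0]], [[0.002, -0.035, 0], [0, 0, 0]], [[0.002, -0.035, 0], [0, 0, 0]], [[0.002, -0.035, 0], [0, 0, 0]], [[0.002, -0.035, 0], [0, 0, 0]], [[0.002, -0.035, 0], [0, 0, 0]], [[0.002, -0.035, 0], [0, 0, 0]], [[0.002, -0.035, 0], [0, 0, 0]], [[0.002, -0.035, 0], [0, 0, 0]], [[0.002, -0.035, 0], [0, 0, 0]], [[0.002, -0.035, 0], [0, 0, 0]], [[0, 0, 0], [0, 0, 0]], [[0, 0, 0], [0, 0, 0]], [[0, 0, 0], [0, 0, 0]]]'

```text
time: 22.38
tool_pos: [562.7, -259.8, 228.6]
tcp_rot: [3.141, -0.0, -3.141]
contact_force: [0.1, -0.5, -1.4]
grip_width: 19.4
finger_force: 30.0
```

Request:
servo_tool --deltas '[[[0, -0.0008, 0.015], [0, 0, 0]], [[0, 0, 0.025], [0, 0, 0]], [[0, 0, 0.025], [0, 0, 0]], [[0, 0, 0.025], [0, 0, 0]], [[0, 0, 0.02], [0, 0, 0]], [[0, 0, 0.012], [0, 0, 0]], [[0, 0, 0.005], [0, 0, 0]], [[0, 0, 0.002], [0, 0, 0]], [[0, 0, 0], [0, 0, 0]], [[0, 0, 0], [0, 0, 0]], [[0, 0, 0], [0, 0, 0]], [[0, 0, 0], [0, 0, 0]]]'

```text
time: 23.88
tool_pos: [562.8, -261.6, 99.9]
tcp_rot: [-3.142, 0.0, 3.142]
contact_force: [0.3, 0.1, -1.7]
grip_width: 19.5
finger_force: 30.0
```

```bash
python3 - <<'E'
from h import *
m=bot.camera_model("wrist");print(m["xyz"],bot.get_obs()["tool_pos"])
a=cv2.cvtColor(bot.capture("wrist"),cv2.COLOR_RGB2BGR)
s=cv2.cvtColor(bot.capture("scene"),cv2.COLOR_RGB2BGR)
cv2.imwrite("pics/end.png",np.hstack([cv2.resize(a[160:340,230:400],(400,424),interpolation=3),cv2.resize(s[170:300,160:282],(400,424),interpolation=3)]))
cv2.imwrite("pics/scene_end.png",s)
E
```

```text
[ 495.59180618 -260.79578681  258.00710135] [ 562.76901627 -261.62096494   99.90408837]
```

View pics/end.png

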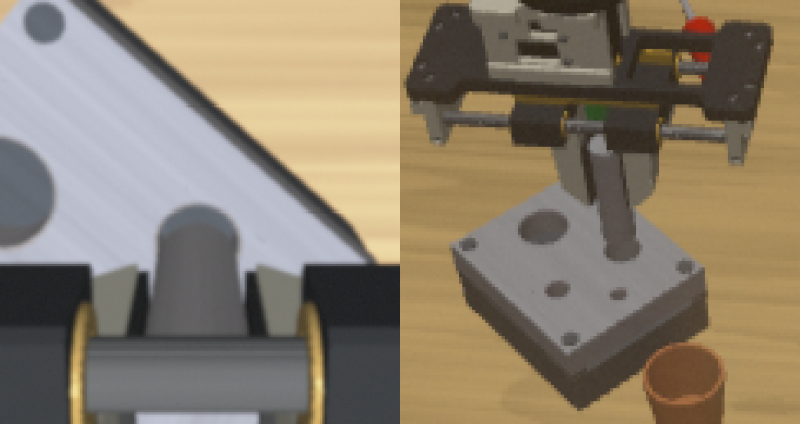

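The medium punch is laterally over its hole: in the left half, the hole spans 157–239 and the foot 160–238. I'll check x from the near edges, and hand in only if it is within 1.5 mm.

```bash
python3 - <<'E'
from h import *
m=bot.camera_model("wrist")
f=lambda x,y:[230+x/2.353,160+y/2.355]
h=ray(m,f(198,205),54)+[10.75,0];p=ray(m,f(198,222),65.5)+[9.5,0]
print(h,p)
if np.abs(h-p).max()<2.5:
    print(bot.get_obs()["finger_force"],bot.close_job())
E
```

```text
[[ 562.89619878 -260.02521445]] [[ 562.78608732 -260.06261195]]
the job is handed in; nothing more can be done
29.997354447841644 None
```

The job is handed in: the wide punch was released fully down in its own block, and the medium punch is held upright about 11–12 mm above the cutter's medium hole, within about 1 mm of its centre by my last camera check (no verdict was returned).

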